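Stir the chestnuts on the gas ring

TASK

Take the wooden spoon out of its holder and stir the chestnuts with it: set the blade's end on the pan floor on the side opposite the pan's handle, about halfway from the middle to the wall, and go one full round clockwise (seen from above) back to that side at that distance, scraping the floor on all four sides but never leaning hard on it. Most of the chestnuts must end in a new place, shifted by more than their own width and none spilled; then hang the spoon back in its holder, blade down, with its hand guard resting flat on the rim. Leave the pan and holder where they are, the guard flap upright and the bowls and chopping board alone.

Things in the scene. Friction and masses are not known exactly. Their poses are not given: they have to be found in the camera images.
- spoon: Wooden telescopic spoon hanging upright in the holder by its round hand guard (disc 84 mm across, 6 mm thick) resting on the rim. Origin at the centre of the disc underside, z up the handle: square, 18 x 18 mm, z = 6 to 110 mm. Below, a thin shaft and a blade 34 mm wide (y), 14 mm thick (x), its end 74 to 96 mm below the origin: stiffly set, differs each time, not measured.
- holder: White plastic spoon holder, a square opaque tub open at the top, 64 x 64 mm outside, 105 mm high, walls 4 mm, floor 4 mm, weighted (0.6 kg). Loose on the counter. Origin at the centre of its underside, z up. It stands left or right of the gas ring.
- pan: Black nonstick frying pan, loose on the gas ring's bars, about 0.95 kg: outside 232 mm across at the rim and 196 mm at the foot, 50 mm high, walls 4 mm. Origin at the centre of its underside; the handle runs along the pan's -x (roughly towards the robot), 24 mm wide, to 280 mm from the centre, its top about 70 mm above the underside.
- pan_floor (a point): Centre of the pan's flat inner floor, 5 mm above its underside; the floor's radius is about 92 mm. Axes as the pan's: +x is the side opposite the handle, +y the left side seen with the handle towards you.
- pan_lip (a point): Point on the pan's rim opposite the handle, 114 mm from the centre.
- gas_ring: Gas ring fixed on the counter: a steel plate 260 x 260 x 10 mm, burner, and four bars whose tops are 45 mm above the counter. Origin at the centre of its underside.
- flap (a joint): Steel burner guard flap hinged along the gas ring's left (+y) edge, 220 mm long, 130 mm above the counter at its top; 0 = upright, as it starts; rad; a stiff hinge that can be knocked over.
- bowl_a: Enamel bowl, 140 mm across, 55 mm high, on the side of the gas ring away from the holder. Origin at the centre of its underside.
- bowl_b: Enamel bowl, 160 mm across, 65 mm high, beyond on the left. Origin at the centre of its underside.
- board: Wooden chopping board 160 x 240 x 18 mm lying beyond on the right. Origin at the centre of its underside.
- nut0: Chestnut, 35 mm across and 27 mm high, flat below, rounded above, 22 g, one of six standing in a loose circle some 55 mm from the pan's centre. Origin at the centre of its underside.
- nut1: Chestnut, 35 mm across and 27 mm high, flat below, rounded above, 22 g, one of six standing in a loose circle some 55 mm from the pan's centre. Origin at the centre of its underside.
- nut2: Chestnut, 35 mm across and 27 mm high, flat below, rounded above, 22 g, one of six standing in a loose circle some 55 mm from the pan's centre. Origin at the centre of its underside.
- nut3: Chestnut, 35 mm across and 27 mm high, flat below, rounded above, 22 g, one of six standing in a loose circle some 55 mm from the pan's centre. Origin at the centre of its underside.
- nut4: Chestnut, 35 mm across and 27 mm high, flat below, rounded above, 22 g, one of six standing in a loose circle some 55 mm from the pan's centre. Origin at the centre of its underside.
- nut5: Chestnut, 35 mm across and 27 mm high, flat below, rounded above, 22 g, one of six standing in a loose circle some 55 mm from the pan's centre. Origin at the centre of its underside.
Things that resemble listed ones, but are neither listed nor needed, are in the scene too. Leave any pink look-alike of the nut0 alone. What is shaped like the nut5 but yellow is not meant.

How it is judged:
By the outcome, as a careful person would: the job done as asked, in the order asked, and still so for the second after the job is handed in, with the robot touching nothing.
It also fails if it takes over 72 s, if anything falls off the work surface, if the arm or the gripper's body presses on something with over 40 N, if the wrist force passes 120 N, or if a joint passes its speed limit or range.

ROBOT

A 6-joint arm with a two-finger parallel gripper is mounted at the origin on the work surface. World frame = base frame: x ahead of the robot, y to its left, z up, the work surface at z = 0. Lengths are in m, angles in degrees, forces in N, time in s.
With the tool pointing down it reaches from about 0.35 to 0.875 m from the base axis. Payload 4.2 kg.
Tool frame: the origin (TCP) lies midway between the tips of the shut fingers; the grasp point (between the pads) lies 19 mm behind it; z points along the fingers, y is the line along which they close (so a half turn about z gives the same grasp; the last joint's range is limited). The gripper opens to 87 mm and grips with 3 to 60 N. Pads are 19 mm wide; open, the fingers measure 117 mm over their backs; the gripper's body (75 mm by 190 mm) begins 51 mm behind the grasp point.
Start: joints at [85.692, 22.042, 0.453, 0, -68.411, -14.817], TCP at [0.205, 0.59, 0.223] pointing down, gripper open.
Joint ranges: [-179.83, 179.83], [-69.29, 118.12], [-61.27, 80.66], [-181.25, 117.63], [-171.15, -9.14], [-177.46, 177.46]. Speed limits (degrees/s): [159.86, 159.86, 180, 180, 180, 180].

INTERFACE

Orientations are given as [roll, pitch, yaw] about the fixed x, y, z axes, in that order (R = Rz(yaw) Ry(pitch) Rx(roll)).
In Python, from workcell import env gives the robot as it stands. The module is installed in compiled form; this text tells all that it offers. Calls block until the motion is done:
- env.goto(position, orientation): joint-space move of the TCP to a pose.
- env.move_straight(position, rotation=None, rate=0.15, force_limit=None): straight line of the TCP; rotation=None keeps the orientation; rate is the mean speed in m/s. With force_limit (N) it stops when the force on the tool has changed by that much, and returns True; else False.
- env.set_joints(angles): joint-space move.
- env.gripper_to(opening, grasp_force=None): opening from 0.0 (shut) to 1.0 (fully open); grasp_force is the grip in N (None keeps the last); returns when the fingers have stopped.
- env.dwell(seconds).
- env.inverse_kinematics(position, orientation): joint angles nearest the present ones, or None.
- env.read_state(): the state.
- env.grab_frame(name): name is "scene" or "top"; returns a dict with "image" (400x640x3 uint8, blue, green, red), "fx", "fy", "cx", "cy" (pixels), "position" and "orientation" of the camera in the world. Camera axes: x right, y up, looking along -z (the intrinsics and any distortion apply to the point x, -y, -z); pixel columns grow to the right and rows downward; lengths in m; the calibration is good to about 2 mm. A picture is of the moment at which its call begins. There is no depth.
A pose or a line that the arm cannot do raises env.Unreachable and nothing moves.
- env.close_job(): hands the job in; it is judged then, once.
Trained networks look in a picture, given as the dict that the camera call returned (one of the last four; its "shot" number tells which), for a name from the list of things; names that differ only in an ending like _2 or _b are one class to them, and where a whole thing is asked for, a point or a joint stands for the part that bears it (a point fixed in the world has none). Each returns a list of dicts, best first, with "score" (0 to 1); they miss things now and then, are a little off and sometimes report something else, mostly with a low value. They report only what shows in the picture. A call takes as long as a camera call. They do not tell look-alikes from the thing itself.
- env.search_frame(picture, thing): "xyz" ([x, y, z] in m, in world coordinates, good to about 4 mm: the middle of the surface that is visible of it).
- env.trace(picture, thing): "mask" (400x640 bool, what is visible of it).
The state is a dict: "clock": time; "joint_positions": joint angles; "qvel": joint speeds; "joint_torque": joint torques, N m; "position": TCP position; "tool_rot": TCP orientation; "force": force on the tool from outside, world axes, zero at the start; "wrist_torque": the same for the moment, N m; "opening": opening from 0.0 (shut) to 1.0 (fully open); "finger_force": force on a finger pad.
Only numpy, scipy, OpenCV 4.12 (cv2) and the standard library are available. Lean on these libraries where they do the work, as an engineer would, in place of code of your own. Each camera call takes 0.05 s, during which the arm holds its last target. There are 200 camera calls.

## Working session

There is one attempt and no reset: what is moved stays moved. The work goes in short steps, each a Python script; the robot and the scene stay as the last script left them, time stands still between calls to the robot, and variables do not carry over. Pictures are saved under pics/ and viewed, at most 10 in all, crops included, and the job is handed in when it is done.

```bash
mkdir -p pics
cat > h.py <<'E'
from workcell import env
import numpy as np, cv2
from scipy.spatial.transform import Rotation as Rot
def cam(f):
    o=np.array(f["orientation"],float)
    R=Rot.from_euler('xyz',o,degrees=True).as_matrix() if o.size==3 else (Rot.from_quat(o).as_matrix() if o.size==4 else o.reshape(3,3))
    return R,np.array(f["position"])
def proj(f,P):
    R,p=cam(f); q=(np.atleast_2d(P)-p)@R
    return np.c_[f["cx"]+f["fx"]*q[:,0]/-q[:,2], f["cy"]+f["fy"]*(-q[:,1])/-q[:,2]]
def ray(f,uv,z):
    uv=np.atleast_2d(uv).astype(float);R,p=cam(f)
    d=np.c_[(uv[:,0]-f["cx"])/f["fx"],-(uv[:,1]-f["cy"])/f["fy"],-np.ones(len(uv))]@R.T
    return p+d*((z-p[2])/d[:,2])[:,None]
E
python3 - <<'E'
from h import *
for n in ("scene","top"):
    f=env.grab_frame(n); cv2.imwrite(f"pics/{n}0.png",f["image"])
    print(n,{k:v for k,v in f.items() if k!="image"})
    for t in ("spoon","holder","pan","pan_floor","pan_lip","gas_ring","flap","bowl_a","board","nut0"):
        for d in env.search_frame(f,t)[:9]:
            if d["score"]>.2: print(t,np.round(d["xyz"],3),round(d["score"],2),np.round(proj(f,d["xyz"])[0]))
print(env.read_state())
E
```

```text
scene {'fx': 393.6271664798979, 'fy': 393.6271664798979, 'cx': 318.6777033612882, 'cy': 199.20377048946636, 'position': array([ 0.91402735, -0.47502923,  0.80638306]), 'orientation': array([37.73158378, -0.57674228, 35.15329086]), 'shot': 1}
spoon [ 0.463 -0.34   0.111] 0.64 [167. 266.]
holder [ 0.476 -0.353  0.049] 0.85 [175. 288.]
pan [0.537 0.016 0.058] 0.73 [305. 186.]
pan [0.566 0.059 0.068] 0.34 [325. 178.]
pan_floor [0.538 0.018 0.061] 0.59 [306. 185.]
pan_floor [0.579 0.132 0.103] 0.5 [346. 153.]
pan_floor [ 0.692 -0.354  0.018] 0.24 [257. 355.]
pan_lip [0.537 0.02  0.057] 0.65 [306. 186.]
pan_lip [ 0.52  -0.026  0.07 ] 0.52 [289. 191.]
gas_ring [ 0.608 -0.06   0.002] 0.98 [311. 234.]
flap [0.58  0.133 0.103] 0.58 [347. 153.]
bowl_a [0.425 0.345 0.031] 0.96 [340. 108.]
bowl_a [0.658 0.404 0.034] 0.66 [418. 127.]
board [ 0.691 -0.355  0.016] 0.96 [256. 356.]
nut0 [ 0.569 -0.05   0.068] 0.66 [299. 208.]
nut0 [ 0.612 -0.009  0.07 ] 0.63 [325. 204.]
nut0 [0.605 0.045 0.069] 0.44 [335. 189.]
nut0 [0.562 0.055 0.067] 0.42 [323. 179.]
top {'fx': 413.6255711449898, 'fy': 413.62557114
[... 897 characters left out ...]
317. 148.]
{'clock': 1.1, 'joint_positions': array([ 8.56920387e+01,  2.20400104e+01,  4.52825937e-01,  1.19241804e-03,
       -6.84112492e+01, -1.48149751e+01]), 'qvel': array([-0.02737699,  0.02637521, -0.03749143, -0.07478517, -0.12328615,
       -0.00191338]), 'joint_torque': array([ 3.07341279e-04, -3.90484107e+01,  1.87623471e+01,  4.22455072e+00,
        1.54652540e-02, -1.50274246e-05]), 'position': array([0.20474067, 0.59049377, 0.22257214]), 'tool_rot': array([-1.79998202e+02, -6.71404334e-04, -1.91224977e+01]), 'force': array([ 0.00708905,  0.16655224, -1.19716669]), 'wrist_torque': array([-0.03385267,  0.02550294,  0.0218143 ]), 'finger_force': 0.0, 'opening': 0.9983573974389763}
```

View pics/scene0.png

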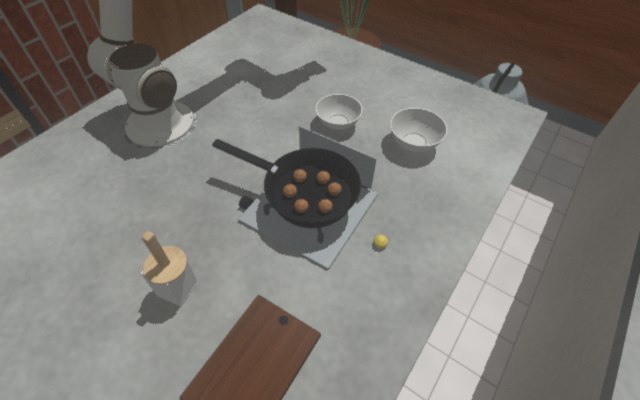

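View pics/top0.png

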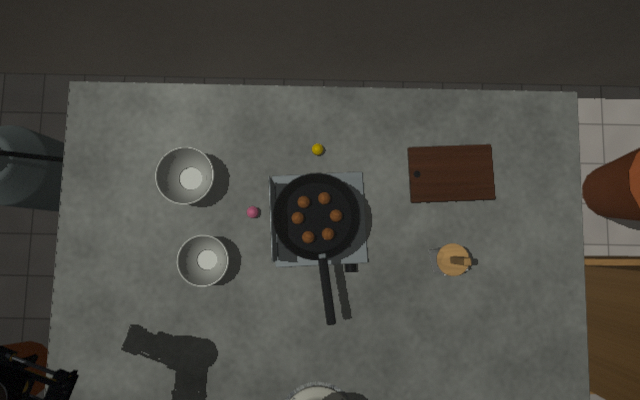

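The top view shows six brown nuts in the pan at about (297–336, 198–237). The pink look-alike is at (252,212) and the yellow one at (318,149), both outside the pan. The only spoon and holder are at (453,260) top and (167,266) scene, right of the ring. The things that could be taken for the spoon are its own shadow at (140,320) in the scene view and the pan handle at (240,155). I choose the pale wooden one. Next I fit the spoon and pan silhouettes and take a close crop.

```bash
cat >> h.py <<'E'
from scipy.optimize import minimize
def circ(r,z,n=40,c=(0,0)):
    a=np.linspace(0,2*np.pi,n,endpoint=False); return np.c_[c[0]+r*np.cos(a),c[1]+r*np.sin(a),np.full(n,z)]
def box(x0,x1,y0,y1,z0,z1): return np.array([[x,y,z] for x in(x0,x1) for y in(y0,y1) for z in(z0,z1)],float)
SPOON=[np.r_[circ(.042,0),circ(.042,.006)],box(-.009,.009,-.009,.009,.006,.11)]
PAN=[np.r_[circ(.098,0),circ(.116,.05)],box(-.28,-.11,-.012,.012,.055,.07)]
NUTH=[np.r_[circ(.0175,0),circ(.0175,.01),circ(.010,.025)]]
S=4
def sil(f,parts,x,y,z,yaw):
    m=np.zeros((400*S,640*S),np.uint8);c,s=np.cos(yaw),np.sin(yaw);R=np.array([[c,-s,0],[s,c,0],[0,0,1]])
    for P in parts:
        q=proj(f,P@R.T+[x,y,z])*S
        cv2.fillConvexPoly(m,cv2.convexHull(q.astype(np.float32)).astype(np.int32),255)
    return cv2.resize(m,(640,400),interpolation=cv2.INTER_AREA)/255.
def fit(fs,ms,parts,z,x0):
    def cost(p):
        c=0
        for f,m in zip(fs,ms):
            r=sil(f,parts,p[0],p[1],z,p[2]); c+=1-np.minimum(r,m).sum()/np.maximum(r,m).sum()
        return c
    x0=np.array(x0,float); sim=np.r_[[x0],x0+np.diag([.01,.01,.2])]
    return minimize(cost,x0,method="Nelder-Mead",options=dict(initial_simplex=sim,xatol=1e-4,fatol=1e-5,maxiter=150))
def mask(f,t,near):
    best=None
    for d in env.trace(f,t):
        ys,xs=np.nonzero(d["mask"])
        if len(xs) and np.hypot(xs.mean()-near[0],ys.mean()-near[1])<45: return d["mask"].astype(float)
E
python3 - <<'E'
from h import *
fs=[env.grab_frame(n) for n in("scene","top")]
for n,f in zip("st",fs):
    np.save(f"pics/f_{n}.npy",f,allow_pickle=True)
sm=[mask(fs[0],"spoon",(165,260)),mask(fs[1],"spoon",(453,260))]
pm=[mask(fs[0],"pan",(305,186)),mask(fs[1],"pan",(320,225))]
for nm,ms in(("spoon",sm),("pan",pm)): print(nm,[None if m is None else m.sum() for m in ms])
for y0 in np.radians([0,30,60]):
    r=fit(fs,sm,SPOON,.105,[.455,-.335,y0]);print("spoon both",r.x[:2].round(4),np.degrees(r.x[2]).round(1),r.fun)
for i in(0,1):
    r=fit(fs[i:i+1],sm[i:i+1],SPOON,.105,r.x);print("spoon",i,r.x[:2].round(4),np.degrees(r.x[2]).round(1),r.fun)
for i,k in((0,slice(0,1)),(1,slice(1,2)),(2,slice(0,2))):
    r=fit(fs[k],pm[k],PAN,.045,[.553,.005,-.1]);print("pan",i,r.x[:2].round(4),np.degrees(r.x[2]).round(1),r.fun)
# holder corners seen in scene mask
hm=mask(fs[0],"holder",(175,288)); print("holder",hm.sum())
H=[box(-.032,.032,-.032,.032,0,.105)]
for y0 in np.radians([0,45]):
    full=np.maximum(hm,sm[0]);
    r=fit(fs[:1],[full],H+[p+[0,0,.105] for p in SPOON],0,[.46,-.335,y0]);print("holder+spoon",r.x[:2].round(4),np.degrees(r.x[2]).round(1),r.fun)
# nuts: colour blobs in top
hsv=cv2.cvtColor(fs[1]["image"],cv2.COLOR_BGR2HSV);m=cv2.inRange(hsv,(3,90,60),(18,255,255));m[:,:285]=0;m[:,350:]=0;m[:190]=0;m[248:]=0
n,l,st,c=cv2.connectedComponentsWithStats(m)
for i in range(1,n):
    if st[i,4]>30: print("nut",c[i].round(1),st[i,4],ray(fs[1],c[i],.062)[0].round(4))
a=cv2.resize(fs[0]["image"][215:325,110:230],(480,440),interpolation=2);b=cv2.resize(fs[1]["image"][180:260,280:360],(440,440),interpolation=2)
v=np.zeros((440,800,3),np.uint8);v[:,:400]=a[:,:400];v[:,400:]=cv2.resize(b,(400,440));cv2.imwrite("pics/crop1.png",v)
E
```

```text
spoon [np.float64(1546.0), np.float64(921.0)]
pan [np.float64(5780.0), np.float64(5952.0)]
spoon both [ 0.4547 -0.3396] 7.6 0.13410402323893844
spoon both [ 0.4548 -0.3395] 42.4 0.13881755763243953
spoon both [ 0.455  -0.3393] 64.1 0.12425442608661486
spoon 0 [ 0.4563 -0.3397] 62.3 0.053293382812745205
spoon 1 [ 0.4537 -0.3388] 68.6 0.04901292250705036
pan 0 [0.5619 0.0112] 10.8 0.17915505025206135
pan 1 [0.5596 0.014 ] 8.8 0.13223355498114753
pan 2 [0.561  0.0128] 8.9 0.3492761346761414
holder 899.0
holder+spoon [ 0.4564 -0.3416] 10.8 0.09076546552493692
holder+spoon [ 0.458  -0.3411] 51.4 0.09897815504089902
nut [323.4 197.5] 111 [ 0.6116 -0.0027  0.062 ]
nut [302.8 201.2] 107 [0.6003 0.053  0.062 ]
nut [335.1 214.9] 107 [ 0.565  -0.0354  0.062 ]
nut [296.8 217.4] 108 [0.5562 0.0682 0.062 ]
nut [327.  233.4] 108 [ 0.5146 -0.0144  0.062 ]
nut [307.3 236.5] 108 [0.5052 0.0386 0.062 ]
```

View pics/crop1.png

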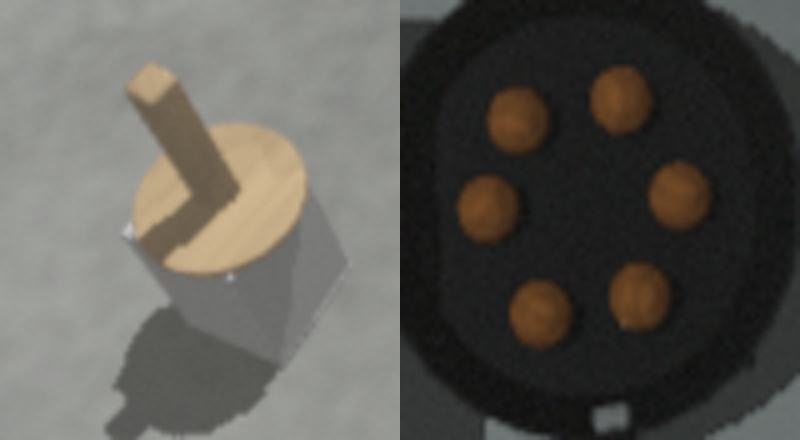

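The crop shows the spoon hanging in the white tub, with the handle's top face at crop (128,90)-(152,63)-(178,80)-(153,105). The right panel shows six brown nuts in a ring in the pan, with a gap just left of the +x direction. I refine the handle yaw and pan fit, then grasp and lift.

Run:
```python
from h import *
f=env.grab_frame("scene");g=env.grab_frame("top")
c=np.array([[128,90],[152,63],[178,80],[153,105]])/4+[110,215]-.5+.125
P=ray(f,c,.215);print(P.round(4),P.mean(0).round(4))
for i in range(4):
    d=P[(i+1)%4]-P[i];print(np.degrees(np.arctan2(d[1],d[0]))%90,np.linalg.norm(d))
pm=[]
for fr,n in((f,(305,186)),(g,(320,225))):
    m=mask(fr,"pan",n).astype(np.uint8);cs,_=cv2.findContours(m,cv2.RETR_EXTERNAL,cv2.CHAIN_APPROX_NONE);cv2.drawContours(m,cs,-1,1,-1);pm.append(m.astype(float))
for k in(slice(0,1),slice(1,2),slice(0,2)):
    r=fit([f,g][k],pm[k],PAN,.045,[.561,.013,.15]);print("pan",r.x[:2].round(4),np.degrees(r.x[2]).round(1),r.fun)
Y=[env.inverse_kinematics([.455,-.339,.32],[180,0,y]) for y in range(-180,180,45)]
for y,q in zip(range(-180,180,45),Y): print(y,None if q is None else np.round(q,1))
for y in range(-180,180,45):
    q=env.inverse_kinematics([.607,.02,.2],[180,0,y]);print(y,None if q is None else np.round(q,1))
```

```text
[[ 0.4508 -0.3477  0.215 ]
 [ 0.4481 -0.3322  0.215 ]
 [ 0.4645 -0.3315  0.215 ]
 [ 0.4658 -0.3464  0.215 ]] [ 0.4573 -0.3394  0.215 ]
9.689912953124491 0.015713253377774877
2.4506484936963058 0.016394534634268407
4.824520881513848 0.015009833641463103
4.701680588490063 0.015047778746759732
pan [0.5075 0.1382] -55.6 0.978058531175492
pan [0.5601 0.015 ] 9.0 0.023697267181152837
pan [0.5601 0.015 ] 9.0 1.0066877496049365
-180 [-20.3  13.4   2.    0.  -78.6 -69.7]
-135 [-20.3  13.4   2.    0.  -78.6 -24.7]
-90 [-20.3  13.4   2.    0.  -78.6  20.3]
-45 [-20.3  13.4   2.    0.  -78.6  65.3]
0 [-20.3  13.4   2.    0.  -78.6 110.3]
45 [-20.3  13.4   2.    0.  -78.6 155.3]
90 [ -20.3   13.4    2.     0.   -78.6 -159.7]
135 [ -20.3   13.4    2.    -0.   -78.6 -114.7]
-180 [  17.1   21.3   -4.1   -0.   -64.6 -107.1]
-135 [ 17.1  21.3  -4.1   0.  -64.6 -62.1]
-90 [ 17.1  21.3  -4.1   0.  -64.6 -17.1]
-45 [ 17.1  21.3  -4.1   0.  -64.6  27.9]
0 [ 17.1  21.3  -4.1   0.  -64.6  72.9]
45 [ 17.1  21.3  -4.1   0.  -64.6 117.9]
90 [ 17.1  21.3  -4.1   0.  -64.6 162.9]
135 [  17.1   21.3   -4.1   -0.   -64.6 -152.1]
```

Run:
```python
from h import *
S0=[.4555,-.3393]; O=[180,0,5.3]
env.goto(S0+[.31],O)
env.move_straight(S0+[.154],rate=.12,force_limit=15)
print(env.read_state()["position"].round(4))
env.gripper_to(0.0,40)
s=env.read_state();print("grip",s["opening"],s["finger_force"],s["force"].round(2),s["clock"])
env.move_straight(S0+[.29],rate=.12,force_limit=25)
s=env.read_state();print("lift",s["position"].round(4),s["opening"],s["force"].round(2),s["wrist_torque"].round(3),s["clock"])
f=env.grab_frame("scene");g=env.grab_frame("top")
for n,fr in(("s",f),("t",g)): cv2.imwrite(f"pics/lift_{n}.png",fr["image"])
p=proj(f,[S0+[.16]])[0];print(p)
x,y=int(p[0]),int(p[1]);a=cv2.resize(f["image"][y-75:y+75,max(x-75,0):max(x-75,0)+150],(600,600),interpolation=2);print(x,y);cv2.imwrite("pics/lift_crop.png",a)
```

```text
[ 0.456  -0.3395  0.1548]
grip 0.2006293722100346 39.99918992165476 [-0.9   0.94  0.11] 7.5917
lift [ 0.4551 -0.339   0.289 ] 0.20314175505053564 [ 0.32 -0.67 -0.39] [-0.09  -0.022 -0.006] 8.875
[157.003394   250.99912933]
157 250
```

View pics/lift_crop.png

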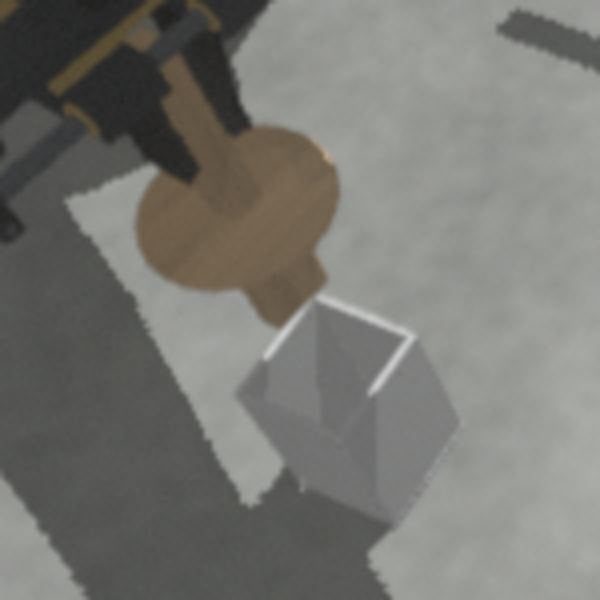

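The crop shows the spoon held and clear of the tub. The blade end's corners are near crop (278,327) and (327,280), and the tub's rim corners near (318,297), (413,335) and (237,390). I compute the blade orientation, its length and the holder pose from these.

Run:
```python
from h import *
f=env.grab_frame("scene")
px=lambda c:np.array(c)/4+[82,175]-.375
h=ray(f,px([[237,390],[318,297],[413,335]]),.105);print("holder corners",h.round(4))
for a,b in((0,1),(1,2)):
    d=h[b]-h[a];print(np.linalg.norm(d),np.degrees(np.arctan2(d[1],d[0]))%90)
print("centre",((h[0]+h[2])/2).round(4))
dz=.289-.1548;zo=.105+dz
for yaw in(5.3,95.3):
  for L in(.074,.085,.096):
    c,s=np.cos(np.radians(yaw)),np.sin(np.radians(yaw));R=np.array([[c,-s,0],[s,c,0],[0,0,1]])
    P=np.array([[x,y,-L] for x,y in((-.007,-.017),(.007,-.017),(.007,.017),(-.007,.017))])@R.T+[.4547,-.339,zo]
    print(yaw,L,((proj(f,P)-[82,175]+.375)*4).round(0).tolist())
```

```text
holder corners [[ 0.4279 -0.378   0.105 ]
 [ 0.4194 -0.3195  0.105 ]
 [ 0.4752 -0.3068  0.105 ]]
0.059061905797727104 8.25539001496277
0.05717000224456423 12.859483962551721
centre [ 0.4515 -0.3424  0.105 ]
5.3 0.074 [[260.0, 320.0], [282.0, 333.0], [334.0, 278.0], [312.0, 265.0]]
5.3 0.085 [[268.0, 331.0], [290.0, 345.0], [341.0, 290.0], [319.0, 277.0]]
5.3 0.096 [[275.0, 343.0], [297.0, 356.0], [348.0, 302.0], [326.0, 289.0]]
95.3 0.074 [[314.0, 326.0], [335.0, 303.0], [281.0, 272.0], [260.0, 294.0]]
95.3 0.085 [[321.0, 338.0], [342.0, 315.0], [289.0, 284.0], [267.0, 306.0]]
95.3 0.096 [[328.0, 349.0], [349.0, 327.0], [296.0, 296.0], [275.0, 317.0]]
```

```bash
cat >> h.py <<'E'
C=np.array([.5601,.015]);PY=9.0;RS=.046
def pose(th,dl,r=RS):  # pan angle deg, blade offset from radial
    a=np.radians(PY+th); return C+r*np.array([np.cos(a),np.sin(a)]),[180,0,(PY+th+dl+90+180)%360-180]
E
python3 - <<'E'
from h import *
p,o=pose(2,-5)
print(np.round(env.inverse_kinematics([*p,.30],o),1))
env.goto([*p,.30],o)
env.move_straight([*p,.205],rate=.12)
env.dwell(.3);s=env.read_state();print(s["joint_positions"].round(1),s["force"].round(2),s["clock"])
hit=env.move_straight([*p,.168],rate=.018,force_limit=3)
s=env.read_state();print(hit,s["position"].round(4),s["force"].round(2),s["wrist_torque"].round(3),s["clock"])
f=env.grab_frame("scene")
a=cv2.resize(f["image"][110:250,240:400],(800,600),interpolation=2);cv2.imwrite("pics/down.png",a)
E
```

```text
[ 17.5  17.8   5.2   0.  -77.4 168.5]
[ 17.5  20.8  -3.9   0.  -65.2 168.5] [ 0.12  0.09 -1.79] 11.725
True [0.6053 0.0238 0.1754] [-0.2   0.84  4.73] [ 0.003 -0.072  0.04 ] 13.2
```

View pics/down.png

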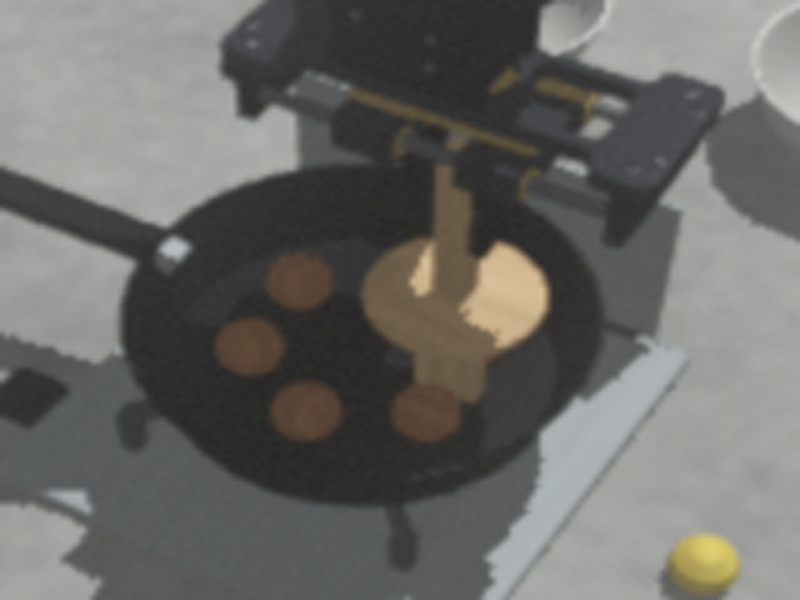

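The picture shows the blade on the pan floor in the gap on the side away from the handle, next to the nut at (425,410). Contact height matches the estimated spoon length. Now the round.

Run:
```python
from h import *
z=env.read_state()["position"][2]-.0003; log=[]
N=31
for i in range(1,N+1):
    th=2-362*i/N; dl=-5+23*i/N
    p,o=pose(th,dl)
    env.move_straight([*p,z],o,rate=.045)
    s=env.read_state(); n=s["force"][2]+1.8
    log.append([round(th),z*1e3,s["position"][2]*1e3,n,np.hypot(*s["force"][:2]),s["joint_positions"][5]])
    if n>25: print("hard");z+=.002
    z+=np.clip(.00015*(n-3.5),-.0005,.0008)
print(np.round(log,1));print(env.read_state()["clock"],env.read_state()["position"].round(4))
f=env.grab_frame("scene");cv2.imwrite("pics/rnd.png",cv2.resize(f["image"][110:250,240:400],(800,600),interpolation=2))
```

```text
[[-1.000e+01  1.751e+02  1.754e+02  3.300e+00  6.000e-01  1.585e+02]
 [-2.100e+01  1.751e+02  1.754e+02  4.900e+00  7.000e-01  1.485e+02]
 [-3.300e+01  1.753e+02  1.754e+02  4.500e+00  7.000e-01  1.384e+02]
 [-4.500e+01  1.755e+02  1.754e+02  3.800e+00  8.000e-01  1.281e+02]
 [-5.600e+01  1.755e+02  1.754e+02  4.200e+00  1.200e+00  1.177e+02]
 [-6.800e+01  1.756e+02  1.754e+02  3.200e+00  7.000e-01  1.071e+02]
 [-8.000e+01  1.756e+02  1.754e+02  3.700e+00  1.000e+00  9.640e+01]
 [-9.100e+01  1.756e+02  1.754e+02  3.800e+00  3.000e-01  8.550e+01]
 [-1.030e+02  1.756e+02  1.754e+02  2.000e+00  4.000e-01  7.430e+01]
 [-1.150e+02  1.754e+02  1.754e+02  3.100e+00  4.000e-01  6.300e+01]
 [-1.260e+02  1.754e+02  1.754e+02  3.800e+00  1.200e+00  5.150e+01]
 [-1.380e+02  1.754e+02  1.754e+02  3.100e+00  1.200e+00  3.980e+01]
 [-1.500e+02  1.753e+02  1.754e+02  2.800e+00  3.000e-01  2.790e+01]
 [-1.610e+02  1.752e+02  1.754e+02  4.200e+00  5.000e-01  1.590e+01]
 [-1.730e+02  1.753e+02  1.754e+02  5.000e+00  3.000e-01  3.900e+00]
 [-1.850e+02  1.756e+02  1.754e+02  3.300e+00  1.300e+00 -8.100e+
[... 370 characters left out ...]
02  1.754e+02  6.000e+00  3.200e+00 -7.750e+01]
 [-2.670e+02  1.753e+02  1.754e+02  6.400e+00  1.600e+00 -8.830e+01]
 [-2.780e+02  1.757e+02  1.754e+02  3.000e+00  4.000e-01 -9.890e+01]
 [-2.900e+02  1.756e+02  1.754e+02  3.600e+00  1.300e+00 -1.094e+02]
 [-3.020e+02  1.757e+02  1.754e+02  1.800e+00  1.100e+00 -1.197e+02]
 [-3.130e+02  1.754e+02  1.754e+02  3.100e+00  7.000e-01 -1.300e+02]
 [-3.250e+02  1.753e+02  1.754e+02  3.500e+00  1.800e+00 -1.401e+02]
 [-3.370e+02  1.753e+02  1.754e+02  3.800e+00  1.700e+00 -1.501e+02]
 [-3.480e+02  1.754e+02  1.754e+02  2.200e+00  8.000e-01 -1.602e+02]
 [-3.600e+02  1.752e+02  1.754e+02  4.200e+00  6.000e-01 -1.702e+02]]
24.3583 [0.6057 0.0223 0.1754]
```

View pics/rnd.png

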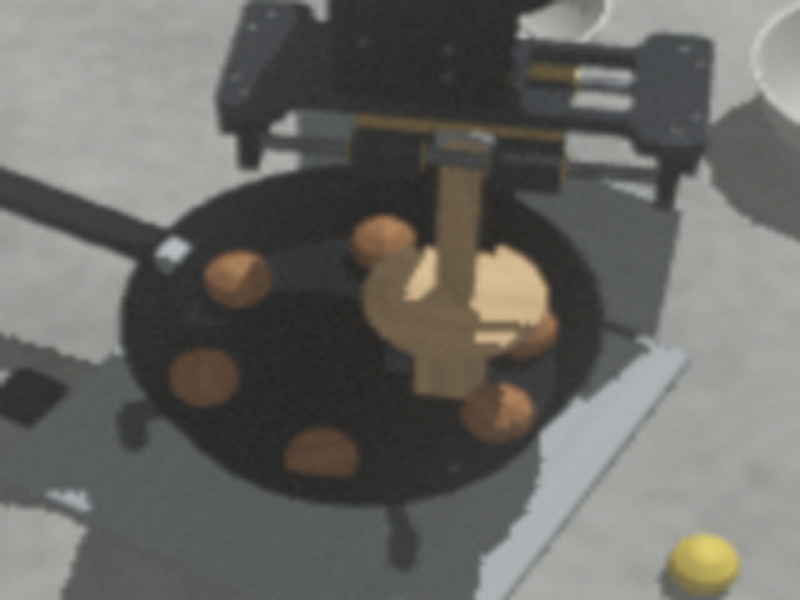

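The full round is done and the nuts are scattered out to the wall, none spilled. I lift, move over the holder and measure from above.

```bash
cat > nuts.py <<'E'
from h import *
OLD=np.array([[.6116,-.0027],[.565,-.0354],[.5146,-.0144],[.5052,.0386],[.5562,.0682],[.6003,.053]]) # clockwise from +x
def nuts(g):
    hsv=cv2.cvtColor(g["image"],cv2.COLOR_BGR2HSV);m=cv2.inRange(hsv,(3,90,45),(18,255,255));m[:,:275]=0;m[:,365:]=0;m[:175]=0;m[258:]=0
    n,l,st,c=cv2.connectedComponentsWithStats(m)
    out=[]
    for i in range(1,n):
        if st[i,4]>25:
            P=ray(g,c[i],.062)[0][:2];d=P-C;out.append([*P,np.hypot(*d)*1e3,np.degrees(np.arctan2(d[1],d[0]))-PY,st[i,4]])
    return np.array(out)
if __name__=="__main__":
    d=OLD-C;print("old",np.c_[np.hypot(*d.T)*1e3,np.degrees(np.arctan2(d[:,1],d[:,0]))-PY].round(1))
    p=env.read_state()["position"]
    env.move_straight([p[0],p[1],.30],rate=.12)
    env.goto([.4555,-.3393,.30],[180,0,5.3])
    g=env.grab_frame("top");n=nuts(g);print(n.round(3))
    print("dist old(row) to new(col) mm\n",(np.linalg.norm(OLD[:,None]-n[None,:,:2],axis=2)*1e3).round(0))
    m=mask(g,"pan",(320,225)).astype(np.uint8);cs,_=cv2.findContours(m,cv2.RETR_EXTERNAL,cv2.CHAIN_APPROX_NONE);cv2.drawContours(m,cs,-1,1,-1)
    r=fit([g],[m.astype(float)],PAN,.045,[.5601,.015,.157]);print("pan",r.x[:2].round(4),np.degrees(r.x[2]).round(1),r.fun)
    a=cv2.resize(g["image"][170:270,260:380],(480,400),interpolation=2)
    f=env.grab_frame("scene");b=cv2.resize(f["image"][200:330,100:204],(320,400),interpolation=2)
    cv2.imwrite("pics/after.png",np.hstack([a,b]));s=env.read_state();print(s["clock"],s["opening"],s["position"].round(4),s["force"].round(2))
E
python3 nuts.py
```

```text
old [[  54.5  -28. ]
 [  50.6  -93.4]
 [  54.2 -156.1]
 [  59.8  147.7]
 [  53.3   85.2]
 [  55.3   34.4]]
[[ 6.38000e-01  1.60000e-02  7.80540e+01 -8.01600e+00  1.20000e+02]
 [ 6.16000e-01  7.30000e-02  8.04200e+01  3.73540e+01  1.20000e+02]
 [ 5.89000e-01 -5.70000e-02  7.76900e+01 -7.71900e+01  1.22000e+02]
 [ 5.22000e-01  8.70000e-02  8.18370e+01  1.09037e+02  1.21000e+02]
 [ 5.10000e-01 -4.50000e-02  7.85900e+01 -1.38887e+02  1.21000e+02]
 [ 4.79000e-01  2.10000e-02  8.16320e+01  1.66497e+02  1.21000e+02]]
dist old(row) to new(col) mm
 [[ 33.  76.  59. 127. 110. 135.]
 [ 90. 120.  32. 130.  56. 103.]
 [127. 134.  86. 102.  31.  51.]
 [135. 116. 127.  51.  84.  32.]
 [ 97.  60. 130.  39. 123.  91.]
 [ 53.  25. 111.  86. 134. 126.]]
pan [0.56   0.0147] 8.9 0.02936956495337939
29.875 0.2017784220836735 [ 0.4556 -0.3392  0.3   ] [ 0.38 -0.51 -0.67]
```

View pics/after.png

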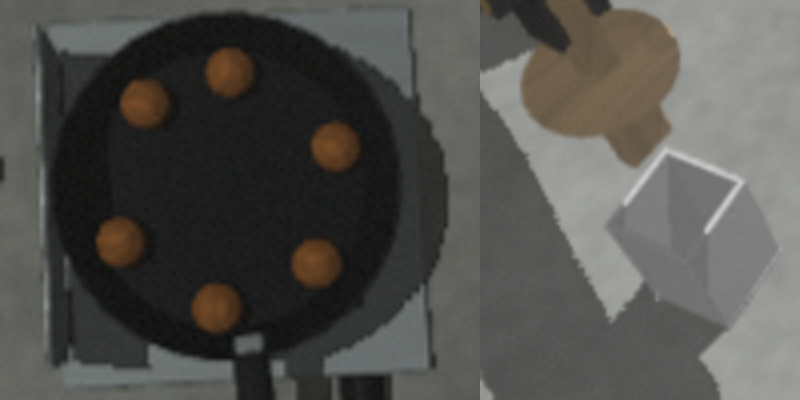

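The picture shows all six nuts at the wall, r≈80 mm, at top-crop pixels (230,72), (145,103), (120,242), (217,308), (317,262) and (335,146). Each has shifted about 50–60 mm clockwise and outward. The pan has not moved and the tub stands unchanged below the spoon. Next I hang it back.

Run:
```python
from h import *
S0=[.4555,-.3393]
env.move_straight(S0+[.17],rate=.1,force_limit=6)
print(env.read_state()["position"].round(4))
hit=env.move_straight(S0+[.1525],rate=.015,force_limit=3)
s=env.read_state();print(hit,s["position"].round(4),s["force"].round(2),s["wrist_torque"].round(3),s["clock"])
f=env.grab_frame("scene");cv2.imwrite("pics/hang.png",cv2.resize(f["image"][200:330,90:230],(646,600),interpolation=2))
```

```text
[ 0.4559 -0.3395  0.1707]
True [ 0.4555 -0.3393  0.1539] [1.16 0.55 4.22] [-0.004 -0.041 -0.036] 32.3083
```

View pics/hang.png

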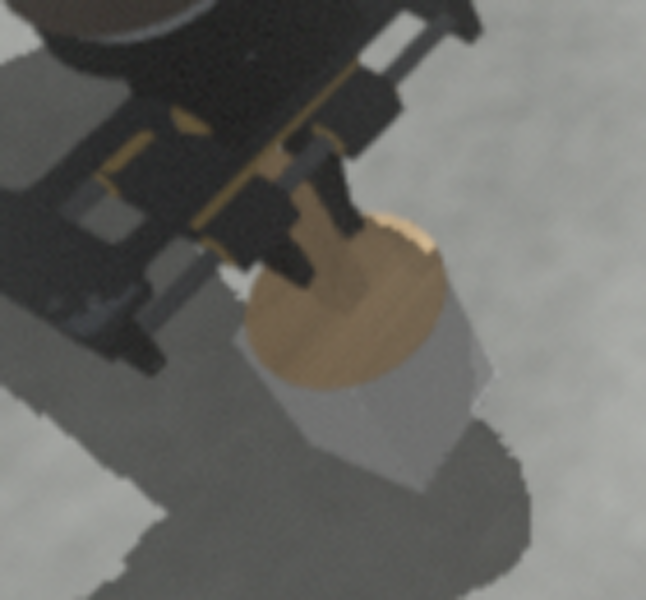

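The picture shows the guard disc at (345,300) seated on the tub's rim, with the contact height as before. I release, retreat upward and check.

Run:
```python
from nuts import *
S0=[.4555,-.3393]
env.gripper_to(1.0)
env.move_straight(S0+[.31],rate=.12)
env.goto([.40,-.10,.36],[180,0,5.3])
env.dwell(.3)
f=env.grab_frame("scene");g=env.grab_frame("top")
for fr,n in((f,(165,260)),(g,(453,260))):
    m=mask(fr,"spoon",n)
    if m is None: print("no mask");continue
    r=fit([fr],[m],SPOON,.105,[.455,-.339,.1]);print("spoon",r.x[:2].round(4),np.degrees(r.x[2]).round(1),r.fun)
f0=np.load("pics/f_s.npy",allow_pickle=True).item()
a=cv2.resize(f0["image"][215:325,110:210],(400,440),interpolation=2);b=cv2.resize(f["image"][215:325,110:210],(400,440),interpolation=2)
cv2.imwrite("pics/end.png",np.hstack([a,b]));print(env.read_state()["clock"],[ (d["xyz"],d["score"]) for d in env.search_frame(g,"flap")[:1]])
```

```text
spoon [ 0.4557 -0.3402] -10.0 0.0505918349932345
no mask
36.6 [([0.547, 0.1306, 0.0923], 0.71)]
```

View pics/end.png

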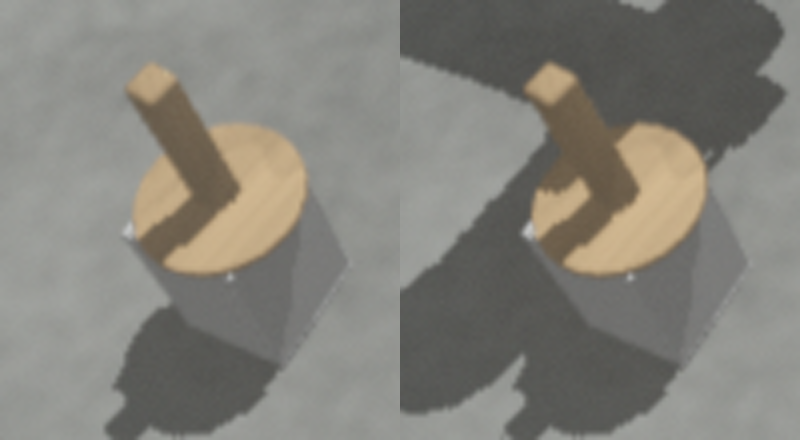

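The before crop (left) and after crop (right) match: the handle top is at (152,85) and (552,85), the disc lies flat, and the tub has not moved. The flap is still upright, so I hand in.

```bash
python3 -c "
from workcell import env
print(env.close_job())"
```

```text
the job is handed in; nothing more can be done
None
```

The job is handed in: one full clockwise round was scraped with light force, all six chestnuts shifted about 50–60 mm with none spilled, and the spoon hangs flat in its unmoved holder.

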